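Feed the loaded optics cases onto the gravity roller lane

TASK

One or two of these three identical closed cases hold optics and the rest are empty; only the weight tells which. Lay every loaded case gently, flat and lengthwise, on the rollers at the upper end of the sloping roller lane and let go there, so that it rolls down by itself: the first to the end stop, a second up against the first. Empty cases do not belong on the lane: they stay standing on the table where they stood (put one back there if you lift it). Disturb nothing else.

Things in the scene. Friction and masses are not known exactly. Their poses are not given: they have to be found in the camera images.
- case_1: One of three outwardly identical closed black optics cases, 95 x 56 x 50 mm (length along x, width along y), flat underside, square sides. Origin: centre of the underside. Stands upright on the table. One or two of the three are loaded (0.43 to 0.60 kg), the others empty (0.12 to 0.16 kg); the name does not say which. Grip it across the 56 mm width.
- case_2: One of three outwardly identical closed black optics cases, 95 x 56 x 50 mm (length along x, width along y), flat underside, square sides. Origin: centre of the underside. Stands upright on the table. One or two of the three are loaded (0.43 to 0.60 kg), the others empty (0.12 to 0.16 kg); the name does not say which. Grip it across the 56 mm width.
- case_3: One of three outwardly identical closed black optics cases, 95 x 56 x 50 mm (length along x, width along y), flat underside, square sides. Origin: centre of the underside. Stands upright on the table. One or two of the three are loaded (0.43 to 0.60 kg), the others empty (0.12 to 0.16 kg); the name does not say which. Grip it across the 56 mm width.
- lane: Stand of the gravity roller lane: two dark steel feet screwed to the table under the sloping deck; about 300 x 80 mm in plan. Origin: on the table under the lane's middle; x points level up the lane, from the stop end to the loading end, z up.
- lane_deck: The lane's deck, fixed on the stand, rising at 9 degrees (0.157 rad). Origin: in the plane of the roller tops, at the inner face of the end stop, midway between the side guides, 42 mm above the table. x runs up along the deck from the stop to the open loading end, y across, z square to the roller plane. A case against the stop has its origin at x 47.5 mm, y 0, z 0; the next at x 142.5 mm.
- lane_entry (a point): Upper, open end of the rollers: deck x = 292 mm, y 0, z 0 (axes as the deck's). 16 free-turning steel rollers, 14 mm across, 18 mm apart, the first 12 mm from the stop, slightly braked: a case set on them starts by itself and rolls down at about 0.2 to 0.3 m/s.
- lane_stop (a point): Top edge of the end stop plate, 26 mm above the rollers at deck x = 0, y = 0. Side guides 63 mm apart leave 3.5 mm beside a case; from 4 mm above the rollers they flare out as lips that end 12 mm above the rollers and 77 mm apart; 81 mm over the outsides. Fingers beside a case must stay 13 mm or more above the rollers.
- mirror_mount: Bystander: black kinematic mirror mount, 36 x 46 x 52 mm, loose, standing on the table at the far side of the cases. Origin: centre of its underside.
- tube_mount: Bystander: black zoom housing on its end, 34 x 45 x 42 mm, loose, standing behind the lane. Origin: centre of its underside.
- adapter_ring: Bystander: black threaded lens tube, 30 mm across, 37 mm high, loose, standing among the cases. Origin: centre of its underside.

How it is judged:
By the outcome, as a careful person would: the job done as asked, in the order asked, and still so for the second after the job is handed in, with the robot touching nothing.
It also fails if it takes over 64 s, if anything falls off the work surface, if the arm or the gripper's body presses on something with over 40 N, if the wrist force passes 120 N, or if a joint passes its speed limit or range.

ROBOT

A 6-joint arm with a two-finger parallel gripper is mounted at the origin on a cart in front of the work surface, level with it; the furniture and walls round the work are solid. World frame = base frame: x ahead of the robot, y to its left, z up, the work surface at z = 0. Lengths are in m, angles in degrees, forces in N, time in s.
With the tool pointing down it reaches from about 0.325 to 0.775 m from the base axis. Payload 9.3 kg.
Tool frame: the origin (TCP) lies on the centre line of the jaws, within the pads' length; the fingertips stand 8 mm ahead of it and the grasp point (between the pads) lies 11 mm behind it (nose_length is the distance from the TCP to the fingertips, in m); z points along the fingers, y is the line along which they close (so a half turn about z gives the same grasp; the last joint's range is limited). The gripper opens to 85 mm and grips with 20 to 120 N. Pads are 22 mm wide; open, the fingers measure 114 mm over their backs; the gripper's body (76 mm by 85 mm) begins 54 mm behind the grasp point. The pads swing forward as they close: fully open they stand 13 mm farther back than shut.
Start: joints at [68.549, 14.817, 1.232, 76.415, 0, 81.257], TCP at [0.121, 0.537, 0.239] pointing down, gripper open.
Joint ranges: [-174.27, 174.27], [-52.1, 104.24], [-59.71, 78.15], [-110.17, 111.67], [-87.03, 83.33], [-180, 180]. Speed limits (degrees/s): [127.2, 127.2, 159.86, 180, 180, 180].

INTERFACE

Orientations are given as [roll, pitch, yaw] about the fixed x, y, z axes, in that order (R = Rz(yaw) Ry(pitch) Rx(roll)).
In Python, from station import get_obs, read_camera, camera_model, close_job, spot_in, pinpoint, nose_length gives the robot as it stands.
- The arm moves only by the shell command python3 -m pendant 'ROWS'. ROWS is JSON, a list of rows, each a list of 7 numbers: the turn, a rotation vector about the tool's x, y, z in degrees, then the shift along the tool's x, y, z in m, then the opening, from 0 (shut) to 1 (fully open). A call has 1 to 8 rows; each row is the pose to reach, as a shift and turn from the pose commanded when the call began, along the tool's axes at that moment; what a row does not reach only later rows make up. A row lasts 1/12 s, in which the tool goes at most 41.7 mm and 7.16 degrees, less where a joint would pass 70% of its speed; a pose out of reach is approached as far as the arm can. A call with a gripper value outside its range is refused whole. The fingers move at their own pace and stop on an object; the grip force is fixed at half the most. Time passes only in rows, so rows that repeat a pose let the fingers close. It gives the time, the measured TCP pose, the force, the opening and the grip force at its end, in the units of the state.
- get_obs(): the state, without advancing time (a new reading comes with each control period).
- read_camera(name): name is "scene" or "top"; returns the picture (384x512x3 uint8, blue, green, red); there is no depth.
- camera_model(name): a dict with "K" (3x3 intrinsics, pixels), "extrinsics" (4x4, takes a point from camera to world coordinates). Camera axes: x right, y up, looking along -z (the intrinsics and any distortion apply to the point x, -y, -z); pixel columns grow to the right and rows downward; lengths in m; the calibration is good to about 2 mm. A picture is of the moment at which its call begins. camera_model takes no time and is no camera call.
- close_job(): hands the job in; it is judged then, once.
Trained networks look in the newest picture that a camera, given by its name, has taken for a name from the list of things; names that differ only in an ending like _2 or _b are one class to them, and where a whole thing is asked for, a point or a joint stands for the part that bears it (a point fixed in the world has none). Each returns a list of dicts, best first, with "score" (0 to 1); they miss things now and then, are a little off and sometimes report something else, mostly with a low value. They report only what shows in the picture. A call takes as long as a camera call.
- spot_in(label, camera): "extent" ([centre column, centre row, width, height] in pixels, round what is visible of it).
- pinpoint(label, camera): "pixel" ([column, row] in pixels: a listed point, or the origin of a listed thing).
The state is a dict: "time": time; "joint_pos": joint angles; "joint_velocities": joint speeds; "joint_efforts": joint torques, N m; "ee_pos": TCP position; "orientation": TCP orientation; "contact_force": force on the tool from outside, world axes, zero at the start; "moment": the same for the moment, N m; "gripper_width": finger opening in m; "grasp_force": force on a finger pad.
Only numpy, scipy, OpenCV 4.12 (cv2) and the standard library are available. Lean on these libraries where they do the work, as an engineer would, in place of code of your own. Each camera call takes 0.05 s, during which the arm holds its last target. There are 200 camera calls.

## Working session

There is one attempt and no reset: what is moved stays moved. The work goes in short steps, Python scripts to look and compute and a shell command to move; the robot and the scene stay as the last step left them, time stands still between calls to the robot, and variables do not carry over. Pictures are saved under pics/ and viewed, at most 10 in all, crops included, and the job is handed in when it is done.

```bash
mkdir -p pics; ls; python3 - <<'E'
from station import *
import cv2
o=get_obs(); print(o); print(nose_length if not callable(nose_length) else nose_length())
for c in ("scene","top"):
    im=read_camera(c); cv2.imwrite(f"pics/{c}0.png",im); m=camera_model(c); print(c,m)
for l in ("case_1","lane","lane_deck","mirror_mount","tube_mount","adapter_ring"):
    for c in ("top","scene"):
        print(l,c,[(s['extent'],round(s['score'],2)) for s in spot_in(l,c)][:4],[(s['pixel'],round(s['score'],2)) for s in pinpoint(l,c)][:4])
for l in ("lane_entry","lane_stop"):
    for c in ("top","scene"): print(l,c,[(s['pixel'],round(s['score'],2)) for s in pinpoint(l,c)][:3])
E
```

```text
pics
{'time': 0.0, 'joint_pos': array([6.85484322e+01, 1.48502945e+01, 1.18954798e+00, 7.64153945e+01,
       2.72740720e-04, 8.12587627e+01]), 'joint_velocities': array([-0.10779791, -0.13487101,  0.04110293,  0.0335511 , -0.07140172,
       -0.00941671]), 'joint_efforts': array([-5.88590842e-05, -5.55648458e+01,  3.44529855e+01,  1.37489711e-02,
       -1.94652907e-04,  1.34236490e-05]), 'ee_pos': array([0.12089566, 0.53627124, 0.23866914]), 'orientation': array([-1.79924785e+02, -1.18408860e-02,  1.67289662e+02]), 'contact_force': array([ 0.40919138, -0.29371798, -0.59480311]), 'moment': array([0.04937141, 0.006875  , 0.04236663]), 'grasp_force': 0.0, 'gripper_width': 0.08548801243840294}
0.008
scene {'K': array([[452.15643133,   0.        , 250.65593092],
       [  0.        , 452.15643133, 188.66853767],
       [  0.        ,   0.        ,   1.        ]]), 'extrinsics': array([[ 0.90281699,  0.20546572, -0.37776357,  0.16018421],
       [-0.42924686,  0.37776252, -0.82039174, -1.0889411 ],
       [-0.02585746,  0.90281743,  0.42924594,  0.52789244],
       [ 0.        ,  0.     
[... 1284 characters left out ...]
unt top [([292.8, 152.3, 17.6, 15.7], 0.83)] [([293.6, 156.4], 0.84), ([337.4, 245.8], 0.64)]
mirror_mount scene [([318.6, 213.1, 26.2, 23.8], 0.72), ([264.1, 209.6, 46.1, 35.3], 0.63)] [([319.7, 222.3], 0.78)]
tube_mount top [([228.2, 204.8, 15.1, 17.1], 0.56)] [([229.0, 208.5], 0.61)]
tube_mount scene [([234.3, 200.6, 14.3, 21.6], 0.65)] [([233.4, 207.1], 0.8)]
adapter_ring top [] [([294.8, 215.0], 0.67), ([262.9, 194.5], 0.67)]
adapter_ring scene [([260.4, 230.2, 16.0, 18.5], 0.8)] [([189.7, 220.0], 0.69), ([257.8, 239.5], 0.49)]
lane_entry top [([263.3, 192.4], 0.74)]
lane_entry scene [([206.3, 211.2], 0.71)]
lane_stop top [([164.0, 253.3], 0.62)]
lane_stop scene [([175.1, 173.5], 0.92)]
```

```bash
python3 - <<'E'
import cv2
im=cv2.imread("pics/top0.png"); cv2.imwrite("pics/top0c.png",cv2.resize(im[130:300,140:380],None,fx=3.3,fy=3.3,interpolation=cv2.INTER_CUBIC))
im=cv2.imread("pics/scene0.png"); cv2.imwrite("pics/scene0c.png",cv2.resize(im[150:310,140:350],None,fx=3.7,fy=3.7,interpolation=cv2.INTER_CUBIC))
E
```

```text
(no output)
```

View pics/top0c.png

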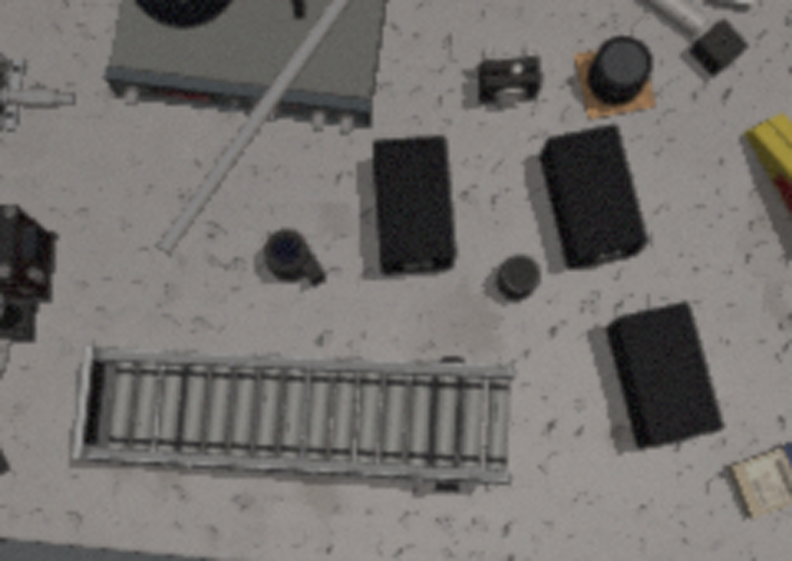

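View pics/scene0c.png

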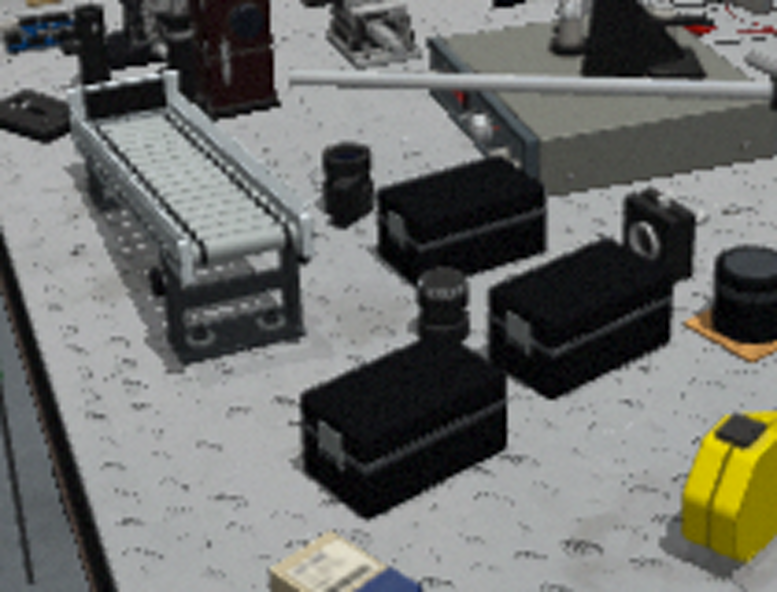

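The top crop shows three cases, with tops centred near full-image pixels (265,192), (320,190) and (341,244). The lane runs from its stop at about (168,252) to its open end on the right at about (295,258). The adapter ring is at (296,213), the mirror mount at (294,154) and the tube mount at (229,207).

```bash
cat > h.py <<'E'
import numpy as np, cv2
from station import *
def proj(P,c):
    m=camera_model(c);E=m['extrinsics'];K=m['K']
    q=(np.atleast_2d(P)-E[:3,3])@E[:3,:3]; q=q*[1,-1,-1]
    p=q@K.T; return p[:,:2]/p[:,2:]
def back(px,z,c):
    m=camera_model(c);E=m['extrinsics'];K=m['K']
    d=np.linalg.inv(K)@[px[0],px[1],1]; d=E[:3,:3]@(d*[1,-1,-1]); o=E[:3,3]
    return o+d*(z-o[2])/d[2]
def box(x,y,yaw,L=.095,W=.056,H=.05):
    c,s=np.cos(yaw),np.sin(yaw)
    return np.array([[x+c*a*L/2-s*b*W/2,y+s*a*L/2+c*b*W/2,h] for a in(-1,1) for b in(-1,1) for h in (0,H)])
def sil(P,c,S=8):
    h=cv2.convexHull((proj(P,c)*S+S/2).astype(np.float32)); m=np.zeros((384*S,512*S),np.uint8)
    cv2.fillConvexPoly(m,h.astype(np.int32),1); return cv2.resize(m.astype(np.float32),(512,384),interpolation=cv2.INTER_AREA)
E
cat > fit.py <<'E'
from h import *
from scipy.optimize import minimize
im=cv2.imread("pics/top0.png").max(2).astype(float)
for px,py in((265,192),(320,190),(341,244)):
    x,y,_=back((px,py),.05,"top")
    w=np.zeros((384,512));w[py-27:py+30,px-27:px+27]=1
    bg=150.
    d=np.clip((im-25)/(70-25),0,1)  # 0=case
    f=lambda p:(np.abs(1-d-sil(box(p[0]/100,p[1]/100,p[2]/10),"top"))*w).sum()
    best=min((minimize(f,[x*100,y*100,a],method="Nelder-Mead",options=dict(initial_simplex=[[x*100,y*100,a],[x*100+1,y*100,a],[x*100,y*100+1,a],[x*100,y*100,a+1]],maxiter=120)) for a in(0,1,2,3)),key=lambda r:r.fun)
    p=best.x; print(p[:2]/100,np.degrees(p[2]/10),best.fun, "scene",proj([[p[0]/100,p[1]/100,0.]],"scene"))
im=cv2.imread("pics/top0.png")
cv2.imwrite("pics/lane.png",cv2.resize(im[225:285,155:305],None,fx=5.3,fy=5.3,interpolation=cv2.INTER_CUBIC))
print([back(p,z,"top") for p,z in(((294,154),.05),((296,213),.037),((229,205),.04))])
E
python3 fit.py
```

```text
[ 0.58069885 -0.24526854] 2.731607466123364 216.10381944444444 scene [[263.72807524 218.6619839 ]]
[ 0.58815138 -0.37922476] 11.725511544470635 272.30034722222223 scene [[295.09415066 244.83389108]]
[ 0.45560452 -0.42790242] 12.749961736798259 276.07881944444443 scene [[248.91595265 274.00316211]]
[array([ 0.67261362, -0.31745161,  0.05      ]), array([ 0.52650519, -0.32175731,  0.037     ]), array([ 0.54419988, -0.15877122,  0.04      ])]
```

View pics/lane.png

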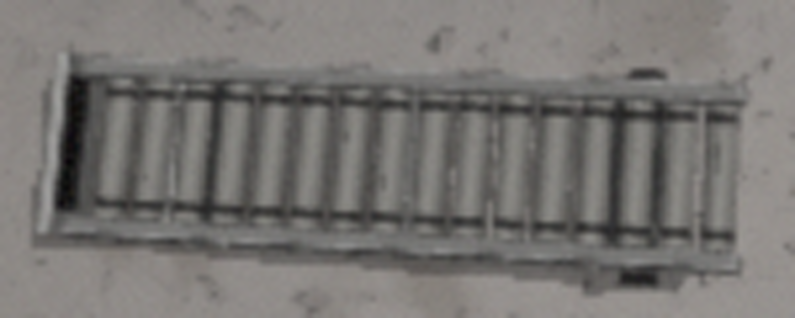

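The lane crop shows rollers from full-image pixel about (177,253.5) to (290.7,258.3). The stop's top edge is near (166,252).

```bash
cat > lane.py <<'E'
from h import *
from scipy.optimize import least_squares
S,o=5.3,np.array([155,225]); t=np.radians(9)
def D(p,q): # deck pt -> world
    x,y,a=p; c,s=np.cos(a),np.sin(a); q=np.atleast_2d(q)
    lx=q[:,0]*np.cos(t)-q[:,2]*np.sin(t); lz=q[:,0]*np.sin(t)+q[:,2]*np.cos(t)+.042
    return np.c_[x+c*lx-s*q[:,1],y+s*lx+c*q[:,1],lz]
Q=np.array([[.012,0,0],[.282,0,0]]);pix=np.array([[117,152],[719,177]])/S+o
r=least_squares(lambda p:(proj(D(p,Q),"top")-pix).ravel(),[.44,-.03,-1.57])
p=r.x
if __name__=="__main__":
    print(p[:2],np.degrees(p[2]),r.fun)
    print("entry",D(p,[.292,0,0]),"stop",D(p,[0,0,.026]), proj(D(p,[[.292,0,0],[0,0,.026]]),"scene"))
    im=cv2.resize(cv2.imread("pics/top0.png")[225:285,155:305],None,fx=S,fy=S,interpolation=cv2.INTER_CUBIC)
    def ln(a,b,col):
        u=(proj(D(p,[a,b]),"top")-o)*S; cv2.line(im,tuple(map(int,u[0])),tuple(map(int,u[1])),col,1)
    for s in(-1,1):
        ln([0,s*.0405,.012],[.292,s*.0405,.012],(0,0,255)); ln([0,s*.0315,0.004],[.292,s*.0315,0.004],(0,255,0)); 
    ln([0,-.0405,.026],[0,.0405,.026],(255,0,0))
    for k in(0,5,10,15): ln([.012+.018*k,-.0315,0],[.012+.018*k,.0315,0],(0,255,255))
    cv2.imwrite("pics/lane_ov.png",im)
E
python3 lane.py
```

```text
[ 0.42642282 -0.02669665] -92.42854486385833 [-0.63866779 -0.06267584  0.6096694   0.01932358]
entry [[ 0.41420211 -0.31484261  0.08767886]] stop [[ 0.42659516 -0.02263301  0.0676799 ]] [[205.65329923 214.62630783]
 [171.52142562 172.45468585]]
```

View pics/lane_ov.png

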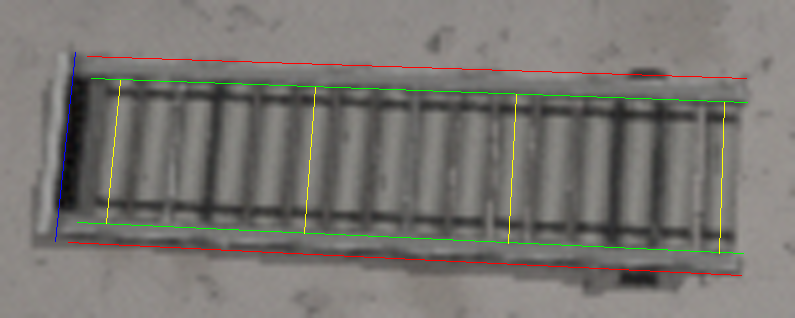

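The overlay matches the rollers to within about 2 mm. Next I'll write a helper for move increments and triangulate the rod in the background.

```bash
cat > go.py <<'E'
import sys
from h import *
from scipy.spatial.transform import Rotation as R
from lane import D,p as LP
def pose(yaw,tilt=0):  # tool down with yaw (deg); tilt: along the lane slope
    return R.from_euler('xyz',[180,0,yaw],degrees=True)
def lanepose():
    a=LP[2]; t=np.radians(9); u=np.array([np.cos(a),np.sin(a),0])
    z=np.sin(t)*u-np.cos(t)*np.array([0,0,1]); y=np.array([-np.sin(a),np.cos(a),0])
    y=-y if Y<0 else y
    return R.from_matrix(np.c_[np.cross(y,z),y,z])
Y=1
def delta(pos,rot):
    o=get_obs(); r0=R.from_euler('xyz',o['orientation'],degrees=True)
    d=r0.inv().apply(np.array(pos)-o['ee_pos']); w=(r0.inv()*rot).as_rotvec(degrees=True)
    print("t",round(o['time'],2),"turn",w.round(2),"shift",d.round(4),"dist",np.linalg.norm(d).round(3),"deg",np.linalg.norm(w).round(1),"F",o['contact_force'].round(2),"M",o['moment'].round(2),"w",round(o['gripper_width'],4))
C={'A':(.5807,-.2453,2.7),'B':(.5882,-.3792,11.7),'C':(.4556,-.4279,12.75)}
if __name__=="__main__":
    k=sys.argv[1]; z=float(sys.argv[2])
    if k in C: x,y,a=C[k]; delta((x,y,z),pose(a+180))
    else:      # lane: deck x, height of TCP above rollers
        dx=float(k); P=D(LP,[dx,0,z])[0]; 
        rot=[]
        for Y in(1,-1): delta(P,lanepose()); print(lanepose().as_euler('xyz',degrees=True).round(2),P.round(4))
E
python3 go.py A 0.2; python3 - <<'E'
from h import *
def ray(px,c):
    m=camera_model(c);E=m['extrinsics'];d=np.linalg.inv(m['K'])@[px[0],px[1],1];d=E[:3,:3]@(d*[1,-1,-1]);return E[:3,3],d/np.linalg.norm(d)
def tri(a,b):
    o1,d1=ray(a,"top");o2,d2=ray(b,"scene");A=np.c_[d1,-d2];s=np.linalg.lstsq(A,o2-o1,rcond=None)[0];return (o1+s[0]*d1).round(3),(o2+s[1]*d2).round(3)
print("rod end",tri((190,206),(218,171)))
print("tube",back((229,208.5),0,"top"), back((233.4,207.1),0,"scene"))
E
```

```text
t 1.5 turn [ -0.    -0.   -15.41] shift [-0.6205 -0.6615  0.0393] dist 0.908 deg 15.4 F [-0.05 -0.17 -0.63] M [ 0.01  0.03 -0.  ] w 0.0855
rod end (array([ 0.536, -0.069,  0.066]), array([ 0.538, -0.069,  0.066]))
tube [ 0.54297115 -0.15597246  0.        ] [ 0.54036815 -0.15659614  0.        ]
```

```bash
r='[0,0,-15.4,-0.6205,-0.6615,0.039,0.82]'; python3 -m pendant "[[0,0,-15.4,-0.6205,-0.6615,0.039,0.82],[0,0,-15.4,-0.6205,-0.6615,0.039,0.82],[0,0,-15.4,-0.6205,-0.6615,0.039,0.82],[0,0,-15.4,-0.6205,-0.6615,0.039,0.82],[0,0,-15.4,-0.6205,-0.6615,0.039,0.82],[0,0,-15.4,-0.6205,-0.6615,0.039,0.82],[0,0,-15.4,-0.6205,-0.6615,0.039,0.82],[0,0,-15.4,-0.6205,-0.6615,0.039,0.82]]"; python3 go.py A 0.2
```

```text
time: 2.17
ee_pos: [0.2884, 0.2509, 0.2253]
orientation: [180.0, 0.1, -177.3]
contact_force: [2.0, 1.1, 0.6]
gripper_width: 0.0701
grasp_force: 0.0
t 2.17 turn [0.02 0.05 0.03] shift [-0.2683 -0.5096  0.0254] dist 0.576 deg 0.1 F [2.01 1.15 0.58] M [ 0.05 -0.05 -0.04] w 0.0701
```

```bash
python3 -m pendant "[[0,0,0,-0.268,-0.51,0.025,0.82],[0,0,0,-0.268,-0.51,0.025,0.82],[0,0,0,-0.268,-0.51,0.025,0.82],[0,0,0,-0.268,-0.51,0.025,0.82],[0,0,0,-0.268,-0.51,0.025,0.82],[0,0,0,-0.268,-0.51,0.025,0.82],[0,0,0,-0.268,-0.51,0.025,0.82],[0,0,0,-0.268,-0.51,0.025,0.82]]"; python3 go.py A 0.2
```

```text
time: 2.83
ee_pos: [0.4573, -0.0368, 0.2108]
orientation: [-180.0, 0.0, -177.3]
contact_force: [1.7, 1.5, 0.2]
gripper_width: 0.0699
grasp_force: 0.0
t 2.83 turn [-0.01  0.04 -0.04] shift [-0.1136 -0.214   0.0109] dist 0.243 deg 0.1 F [1.74 1.48 0.15] M [ 0.08 -0.08  0.01] w 0.0699
```

```bash
python3 -m pendant "[[0,0,0,-0.125,-0.237,0.012,0.82],[0,0,0,-0.125,-0.237,0.012,0.82],[0,0,0,-0.125,-0.237,0.012,0.82],[0,0,0,-0.125,-0.237,0.012,0.82],[0,0,0,-0.125,-0.237,0.012,0.82],[0,0,0,-0.125,-0.237,0.012,0.82],[0,0,0,-0.125,-0.237,0.012,0.82],[0,0,0,-0.125,-0.237,0.012,0.82]]"; python3 go.py A 0.1
```

```text
time: 3.5
ee_pos: [0.5939, -0.2693, 0.1967]
orientation: [180.0, -0.1, -177.5]
contact_force: [0.3, -0.0, -0.6]
gripper_width: 0.0701
grasp_force: 0.0
t 3.5 turn [ 0.01 -0.06 -0.18] shift [0.012  0.0245 0.0967] dist 0.1 deg 0.2 F [ 0.3  -0.04 -0.64] M [-0.07  0.03 -0.03] w 0.0701
```

```bash
python3 -m pendant "[[0,0,0,0.012,0.0245,0.06,0.82],[0,0,0,0.012,0.0245,0.097,0.82],[0,0,0,0.012,0.0245,0.097,0.82],[0,0,0,0.012,0.0245,0.097,0.82],[0,0,0,0.012,0.0245,0.097,0.82],[0,0,0,0.012,0.0245,0.097,0.82]]"; python3 go.py A 0.026
```

```text
time: 4.0
ee_pos: [0.5804, -0.2418, 0.1037]
orientation: [-179.9, 0.1, -177.3]
contact_force: [0.6, -0.7, -0.2]
gripper_width: 0.0702
grasp_force: 0.0
t 4.0 turn [-0.08  0.13  0.01] shift [ 0.0001 -0.0034  0.0777] dist 0.078 deg 0.2 F [ 0.57 -0.66 -0.16] M [ 0.04 -0.01  0.02] w 0.0702
```

```bash
python3 -m pendant "[[0,0,0,0,-0.003,0.035,0.82],[0,0,0,0,-0.003,0.065,0.82],[0,0,0,0,-0.003,0.076,0.82],[0,0,0,0,-0.003,0.076,0.82],[0,0,0,0,-0.003,0.076,0.82],[0,0,0,0,-0.003,0.076,0.82]]"; python3 go.py A 0.026
```

```text
time: 4.5
ee_pos: [0.5809, -0.2452, 0.028]
orientation: [-179.9, 0.2, -177.3]
contact_force: [-0.3, -0.2, 0.9]
gripper_width: 0.07
grasp_force: 0.0
t 4.5 turn [-0.1   0.15 -0.01] shift [ 0.0002 -0.0001  0.002 ] dist 0.002 deg 0.2 F [-0.34 -0.21  0.88] M [-0.02 -0.05 -0.05] w 0.07
```

```bash
python3 -m pendant "[[0,0,0,0,0,0.002,0.3],[0,0,0,0,0,0.002,0.3],[0,0,0,0,0,0.002,0.3],[0,0,0,0,0,0.002,0.3],[0,0,0,0,0,0.002,0.3],[0,0,0,0,0,0.002,0.3]]"; python3 go.py A 0.026;  python3 -m pendant "[[0,0,0,0,0,-0.004,0.3],[0,0,0,0,0,-0.012,0.3],[0,0,0,0,0,-0.02,0.3],[0,0,0,0,0,-0.02,0.3],[0,0,0,0,0,-0.02,0.3],[0,0,0,0,0,-0.02,0.3]]"; python3 -m pendant "[[0,0,0,0,0,0,0.3]]"; python3 -m pendant "[[0,0,0,0,0,0,0.3]]";python3 -m pendant "[[0,0,0,0,0,0,0.3]]";  python3 go.py A 0.026
```

```text
time: 5.0
ee_pos: [0.5809, -0.2452, 0.0259]
orientation: [-179.9, 0.2, -177.3]
contact_force: [0.7, -0.1, 6.2]
gripper_width: 0.0551
grasp_force: 63.1
t 5.0 turn [-0.12  0.19 -0.  ] shift [ 0.0002 -0.0001 -0.0001] dist 0.0 deg 0.2 F [ 0.72 -0.13  6.18] M [ 0.06 -0.04  0.09] w 0.0551
time: 5.5
ee_pos: [0.5796, -0.2445, 0.0438]
orientation: [-180.0, 0.0, -177.3]
contact_force: [0.3, 0.5, -3.0]
gripper_width: 0.0553
grasp_force: 63.2
time: 5.58
ee_pos: [0.5795, -0.2444, 0.0434]
orientation: [180.0, -0.0, -177.3]
contact_force: [-0.3, -0.9, -1.3]
gripper_width: 0.0554
grasp_force: 63.2
time: 5.67
ee_pos: [0.5795, -0.2444, 0.0433]
orientation: [180.0, -0.0, -177.3]
contact_force: [0.3, -0.7, -2.5]
gripper_width: 0.0551
grasp_force: 63.2
time: 5.75
ee_pos: [0.5795, -0.2444, 0.0433]
orientation: [180.0, -0.0, -177.3]
contact_force: [0.1, 0.1, -1.6]
gripper_width: 0.0556
grasp_force: 63.2
t 5.75 turn [ 0.02 -0.03 -0.01] shift [-0.0012 -0.001   0.0173] dist 0.017 deg 0.0 F [ 0.09  0.08 -1.61] M [ 0.04 -0.03  0.01] w 0.0556
```

Case A reads about 0.2 kg, so it is empty. I'll put it back exactly where it stood.

```bash
python3 -m pendant "[[0,0,0,0,0,0.008,0.3],[0,0,0,0,0,0.015,0.3],[0,0,0,0,0,0.019,0.3],[0,0,0,0,0,0.0195,0.3],[0,0,0,0,0,0.0195,0.3],[0,0,0,0,0,0.0195,0.82],[0,0,0,0,0,0.0195,0.82],[0,0,0,0,0,0.0195,0.82]]";  python3 -m pendant "[[0,0,0,0,0,0,0.82],[0,0,0,0,0,-0.03,0.82],[0,0,0,0,0,-0.07,0.82],[0,0,0,0,0,-0.09,0.82],[0,0,0,0,0,-0.09,0.82],[0,0,0,0,0,-0.09,0.82]]"; python3 go.py B 0.11
```

```text
time: 6.42
ee_pos: [0.5795, -0.2444, 0.0236]
orientation: [180.0, -0.0, -177.3]
contact_force: [-0.3, -0.2, -0.7]
gripper_width: 0.0701
grasp_force: 0.0
time: 6.92
ee_pos: [0.5802, -0.2448, 0.1151]
orientation: [-179.9, 0.1, -177.3]
contact_force: [0.0, -0.3, -1.1]
gripper_width: 0.0701
grasp_force: 0.0
t 6.92 turn [-0.08  0.1  -9.01] shift [-0.0017 -0.1346  0.0053] dist 0.135 deg 9.0 F [ 0.04 -0.27 -1.08] M [ 0.05  0.01 -0.03] w 0.0701
```

```bash
python3 -m pendant "[[0,0,-9,-0.0017,-0.1346,0,0.82],[0,0,-9,-0.0017,-0.1346,0,0.82],[0,0,-9,-0.0017,-0.1346,0,0.82],[0,0,-9,-0.0017,-0.1346,0,0.82],[0,0,-9,-0.0017,-0.1346,0,0.82],[0,0,-9,-0.0017,-0.1346,0,0.82],[0,0,-9,-0.0017,-0.1346,0,0.82]]";  python3 go.py B 0.026
```

```text
time: 7.5
ee_pos: [0.5873, -0.3775, 0.113]
orientation: [179.9, -0.1, -168.3]
contact_force: [-0.4, 0.5, 0.1]
gripper_width: 0.0699
grasp_force: 0.0
t 7.5 turn [ 0.12 -0.08  0.01] shift [-0.0007 -0.002   0.087 ] dist 0.087 deg 0.1 F [-0.41  0.52  0.1 ] M [-0.04  0.02  0.04] w 0.0699
```

```bash
python3 -m pendant "[[0,0,0,-0.001,-0.002,0.035,0.82],[0,0,0,-0.001,-0.002,0.07,0.82],[0,0,0,-0.001,-0.002,0.087,0.82],[0,0,0,-0.001,-0.002,0.087,0.82],[0,0,0,-0.001,-0.002,0.087,0.82],[0,0,0,-0.001,-0.002,0.087,0.82]]"; python3 go.py B 0.026; python3 -m pendant "[[0,0,0,0,0,0,0.3],[0,0,0,0,0,0,0.3],[0,0,0,0,0,0,0.3],[0,0,0,0,0,0,0.3],[0,0,0,0,0,0,0.3]]";  python3 -m pendant "[[0,0,0,0,0,-0.004,0.3],[0,0,0,0,0,-0.012,0.3],[0,0,0,0,0,-0.02,0.3],[0,0,0,0,0,-0.02,0.3],[0,0,0,0,0,-0.02,0.3],[0,0,0,0,0,-0.02,0.3]]"; python3 -m pendant "[[0,0,0,0,0,0,0.3]]"; python3 -m pendant "[[0,0,0,0,0,0,0.3]]";  python3 go.py B 0.026
```

```text
time: 8.0
ee_pos: [0.59, -0.3802, 0.029]
orientation: [-179.9, 0.1, -168.2]
contact_force: [0.1, -0.7, -0.4]
gripper_width: 0.07
grasp_force: 0.0
t 8.0 turn [-0.09  0.08  0.05] shift [0.0015 0.0013 0.003 ] dist 0.004 deg 0.1 F [ 0.12 -0.74 -0.35] M [-0.01  0.03 -0.01] w 0.07
time: 8.42
ee_pos: [0.5901, -0.381, 0.0297]
orientation: [-179.9, 0.2, -168.3]
contact_force: [0.5, 1.7, 6.3]
gripper_width: 0.055
grasp_force: 64.6
time: 8.92
ee_pos: [0.589, -0.3806, 0.0472]
orientation: [-180.0, -0.0, -168.3]
contact_force: [-0.6, -0.6, -1.4]
gripper_width: 0.0551
grasp_force: 63.5
time: 9.0
ee_pos: [0.5889, -0.3805, 0.0468]
orientation: [180.0, -0.0, -168.3]
contact_force: [0.4, -0.5, -1.7]
gripper_width: 0.0551
grasp_force: 63.5
time: 9.08
ee_pos: [0.5889, -0.3805, 0.0467]
orientation: [180.0, -0.0, -168.3]
contact_force: [0.5, 0.4, -1.4]
gripper_width: 0.0548
grasp_force: 63.5
t 9.08 turn [ 0.03 -0.03 -0.01] shift [0.0004 0.0014 0.0207] dist 0.021 deg 0.0 F [ 0.5   0.36 -1.45] M [ 0.02  0.01 -0.01] w 0.0548
```

B is also empty (about 1.5 N), so C is the only loaded case. I'll put B back and go to C.

```bash
python3 -m pendant "[[0,0,0,0,0,0.008,0.3],[0,0,0,0,0,0.015,0.3],[0,0,0,0,0,0.019,0.3],[0,0,0,0,0,0.0195,0.3],[0,0,0,0,0,0.0195,0.3],[0,0,0,0,0,0.0195,0.82],[0,0,0,0,0,0.0195,0.82],[0,0,0,0,0,0.0195,0.82]]";  python3 -m pendant "[[0,0,0,0,0,0,0.82],[0,0,0,0,0,-0.03,0.82],[0,0,0,0,0,-0.07,0.82],[0,0,0,0,0,-0.09,0.82],[0,0,0,0,0,-0.09,0.82],[0,0,0,0,0,-0.09,0.82]]"; python3 go.py C 0.11
```

```text
time: 9.75
ee_pos: [0.5889, -0.3805, 0.027]
orientation: [180.0, -0.0, -168.3]
contact_force: [-0.6, 1.3, -0.6]
gripper_width: 0.0699
grasp_force: 0.0
time: 10.25
ee_pos: [0.5896, -0.381, 0.1188]
orientation: [-179.9, 0.1, -168.3]
contact_force: [0.5, 0.8, -0.8]
gripper_width: 0.0701
grasp_force: 0.0
t 10.25 turn [-0.11  0.08 -1.06] shift [ 0.1407 -0.0187  0.0087] dist 0.142 deg 1.1 F [ 0.52  0.82 -0.78] M [-0.03 -0.02  0.03] w 0.0701
```

```bash
python3 -m pendant "[[0,0,-1,0.141,-0.0187,0,0.82],[0,0,-1,0.141,-0.0187,0,0.82],[0,0,-1,0.141,-0.0187,0,0.82],[0,0,-1,0.141,-0.0187,0,0.82],[0,0,-1,0.141,-0.0187,0,0.82],[0,0,-1,0.141,-0.0187,0,0.82],[0,0,-1,0.141,-0.0187,0,0.82]]";  python3 go.py C 0.026
```

```text
time: 10.83
ee_pos: [0.455, -0.4272, 0.1167]
orientation: [179.9, -0.0, -167.3]
contact_force: [0.4, -0.5, 0.3]
gripper_width: 0.0697
grasp_force: 0.0
t 10.83 turn [ 0.08 -0.02 -0.07] shift [-0.0005 -0.0009  0.0907] dist 0.091 deg 0.1 F [ 0.42 -0.48  0.33] M [-0.03 -0.06  0.  ] w 0.0697
```

```bash
python3 -m pendant "[[0,0,0,0,-0.001,0.035,0.82],[0,0,0,0,-0.001,0.07,0.82],[0,0,0,0,-0.001,0.09,0.82],[0,0,0,0,-0.001,0.09,0.82],[0,0,0,0,-0.001,0.09,0.82],[0,0,0,0,-0.001,0.09,0.82]]"; python3 go.py C 0.026; python3 -m pendant "[[0,0,0,0,0,0,0.3],[0,0,0,0,0,0,0.3],[0,0,0,0,0,0,0.3],[0,0,0,0,0,0,0.3],[0,0,0,0,0,0,0.3]]";  python3 -m pendant "[[0,0,0,0,0,-0.004,0.3],[0,0,0,0,0,-0.012,0.3],[0,0,0,0,0,-0.02,0.3],[0,0,0,0,0,-0.02,0.3],[0,0,0,0,0,-0.02,0.3],[0,0,0,0,0,-0.02,0.3]]"; python3 -m pendant "[[0,0,0,0,0,0,0.3]]"; python3 -m pendant "[[0,0,0,0,0,0,0.3]]";  python3 go.py 0.24 0.09
```

```text
time: 11.33
ee_pos: [0.4562, -0.4287, 0.0287]
orientation: [-179.9, 0.0, -167.2]
contact_force: [-0.1, -0.9, 0.7]
gripper_width: 0.0701
grasp_force: 0.0
t 11.33 turn [-0.06  0.04  0.01] shift [0.0004 0.0009 0.0027] dist 0.003 deg 0.1 F [-0.13 -0.94  0.74] M [-0.05 -0.04  0.03] w 0.0701
time: 11.75
ee_pos: [0.4561, -0.4294, 0.0297]
orientation: [-179.8, 0.1, -167.3]
contact_force: [1.9, 0.1, 6.7]
gripper_width: 0.0553
grasp_force: 66.2
time: 12.25
ee_pos: [0.4549, -0.4284, 0.0477]
orientation: [180.0, -0.0, -167.3]
contact_force: [-0.4, 0.1, -5.3]
gripper_width: 0.0551
grasp_force: 65.0
time: 12.33
ee_pos: [0.4548, -0.4283, 0.0473]
orientation: [180.0, -0.0, -167.3]
contact_force: [0.0, 0.3, -5.6]
gripper_width: 0.055
grasp_force: 65.0
time: 12.42
ee_pos: [0.4548, -0.4283, 0.0472]
orientation: [180.0, -0.0, -167.3]
contact_force: [0.4, -0.2, -5.5]
gripper_width: 0.0552
grasp_force: 65.0
t 12.42 turn [  8.26  -6.38 104.87] shift [-0.0023  0.1828 -0.1211] dist 0.219 deg 105.4 F [ 0.36 -0.21 -5.5 ] M [ 0.04 -0.02  0.06] w 0.0552
[180.     9.    87.57] [ 0.417  -0.2495  0.1684]
t 12.42 turn [  5.93   7.69 -74.72] shift [-0.0023  0.1828 -0.1211] dist 0.219 deg 75.3 F [ 0.36 -0.21 -5.5 ] M [ 0.04 -0.02  0.06] w 0.0552
[-180.     -9.    -92.43] [ 0.417  -0.2495  0.1684]
```

C is the loaded one (5.5 N, about 0.55 kg). I'll lift it and carry it above the lane.

```bash
python3 -m pendant "[[0,0,0,0,0,-0.03,0.3],[0,0,0,0,0,-0.07,0.3],[0,0,0,0,0,-0.11,0.3],[0,0,0,0,0,-0.135,0.3],[0,0,-7,-0.001,0.03,-0.14,0.3],[0,0,-14,-0.002,0.06,-0.14,0.3],[0,0,-21,-0.002,0.09,-0.14,0.3],[0,0,-28,-0.002,0.12,-0.14,0.3]]";  python3 go.py 0.24 0.09 | tail -2
```

```text
time: 13.08
ee_pos: [0.43, -0.3097, 0.1874]
orientation: [180.0, 0.0, -139.0]
contact_force: [-0.3, 0.0, -4.6]
gripper_width: 0.0552
grasp_force: 69.7
t 13.08 turn [  3.68   8.51 -46.46] shift [-0.0297  0.054   0.019 ] dist 0.064 deg 47.4 F [-0.25  0.05 -4.6 ] M [-0.03 -0.09  0.03] w 0.0552
[-180.     -9.    -92.43] [ 0.417  -0.2495  0.1684]
```

```bash
python3 -m pendant "[[3.7,8.5,-46.5,-0.0297,0.054,0,0.3],[3.7,8.5,-46.5,-0.0297,0.054,0,0.3],[3.7,8.5,-46.5,-0.0297,0.054,0,0.3],[3.7,8.5,-46.5,-0.0297,0.054,0,0.3],[3.7,8.5,-46.5,-0.0297,0.054,0.01,0.3],[3.7,8.5,-46.5,-0.0297,0.054,0.019,0.3],[3.7,8.5,-46.5,-0.0297,0.054,0.019,0.3],[3.7,8.5,-46.5,-0.0297,0.054,0.019,0.3]]";  python3 go.py 0.24 0.06 | tail -2; python3 -m pendant "[[0,0,0,0,0,0,0.3],[0,0,0,0,0,0,0.3]]";python3 go.py 0.24 0.06 | tail -2
python3 - <<'E'
from h import *
im=read_camera("top"); cv2.imwrite("pics/top1.png",im); cv2.imwrite("pics/top1c.png",cv2.resize(im[195:300,180:360],None,fx=4.4,fy=4.4,interpolation=cv2.INTER_CUBIC))
im=read_camera("scene"); cv2.imwrite("pics/scene1.png",im); cv2.imwrite("pics/scene1c.png",cv2.resize(im[130:280,140:340],None,fx=4,fy=4,interpolation=cv2.INTER_CUBIC))
E
```

```text
time: 13.75
ee_pos: [0.4173, -0.2498, 0.1681]
orientation: [180.0, -9.0, -92.5]
contact_force: [0.3, 0.3, -4.8]
gripper_width: 0.0549
grasp_force: 69.5
t 13.75 turn [ 0.05  0.01 -0.04] shift [-0.0002  0.0003  0.0297] dist 0.03 deg 0.1 F [ 0.34  0.27 -4.77] M [ 0.24 -0.03 -0.01] w 0.0549
[-180.     -9.    -92.43] [ 0.4168 -0.2542  0.1388]
time: 13.92
ee_pos: [0.4181, -0.2508, 0.1689]
orientation: [-179.9, -9.0, -92.9]
contact_force: [0.7, -0.3, -4.8]
gripper_width: 0.0546
grasp_force: 69.5
t 13.92 turn [-0.    0.   -0.44] shift [-0.0013  0.0011  0.0303] dist 0.03 deg 0.4 F [ 0.69 -0.31 -4.84] M [ 0.27 -0.03  0.03] w 0.0546
[-180.     -9.    -92.43] [ 0.4168 -0.2542  0.1388]
```

View pics/scene1c.png

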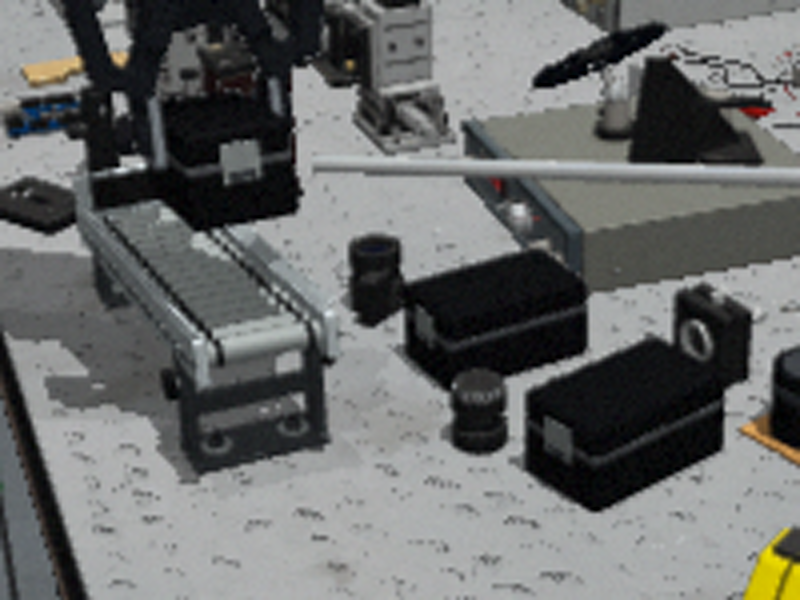

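View pics/top1c.png

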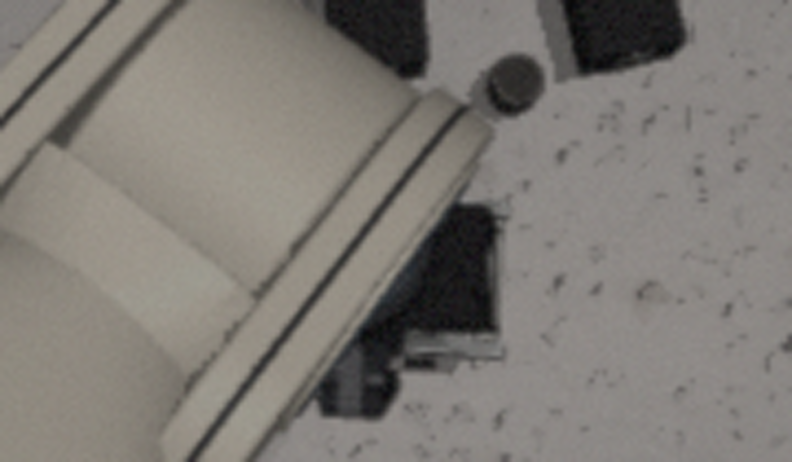

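The scene view shows case C held in line above the lane's deck. Its near-end lower right corner is at full-image pixel (215,183), and the lane's end roller is centred near (207,216). In the top view the case's end edge runs from (292.5,241.6) to (292.5,270). I'll compare these with the predictions.

```bash
python3 - <<'E'
from h import *
from lane import D,p
from scipy.spatial.transform import Rotation as R
o=get_obs(); r=R.from_euler('xyz',o['orientation'],degrees=True); print(o['time'],o['ee_pos'],o['orientation'])
# tool x direction in world, end at lane upper side
print(r.as_matrix().round(2))
h=.0287
for nm,z in(("bottom",h),("top",h-.05)):
    P=[o['ee_pos']+r.apply([s*.0475,w*.028,z]) for s in(1,-1) for w in(-1,1)]
    print(nm,"top px",proj(P,"top").round(1).tolist(),"scene px",proj(P,"scene").round(1).tolist())
t=np.radians(9);E=np.c_[D(p,[1,0,0])[0]-D(p,[0,0,0])[0],D(p,[0,1,0])[0]-D(p,[0,0,0])[0],D(p,[0,0,1])[0]-D(p,[0,0,0])[0]]
c=o['ee_pos']+r.apply([0,0,h]); print("deck coords",((c-D(p,[0,0,0])[0])@E).round(4))
print("lane end lips", proj(D(p,[[.292,s*.0405,.012] for s in(-1,1)]),"top").round(1).tolist(),proj(D(p,[[.292,s*.0385,.012] for s in(-1,1)]),"scene").round(1).tolist())
print("rollerends", proj(D(p,[[.282,s*.0315,.0] for s in(-1,1)]),"scene").round(1).tolist())
E
```

```text
14.0167 [ 0.41805504 -0.25093945  0.168934  ] [-179.93167387   -9.00963054  -92.83690283]
[[-0.05 -1.   -0.01]
 [-0.99  0.05 -0.16]
 [ 0.16 -0.   -0.99]]
bottom top px [[293.0, 242.8], [292.0, 269.9], [248.6, 240.9], [246.9, 267.5]] scene px [[215.3, 182.8], [188.5, 187.9], [202.2, 172.9], [177.4, 177.4]]
top top px [[291.2, 240.1], [290.1, 268.9], [244.2, 238.2], [242.4, 266.3]] scene px [[212.6, 158.7], [185.2, 163.5], [199.5, 150.8], [174.3, 155.0]]
deck coords [0.2415 0.0011 0.0616]
lane end lips [[294.9, 277.0], [295.9, 239.9]] [[186.6, 213.0], [222.8, 205.3]]
rollerends [[189.4, 216.4], [218.7, 210.1]]
```

The predicted and observed pixels agree to about 1 px. Now I'll lower it with a small lateral and yaw correction.

```bash
python3 -m pendant "[[0,0,-0.4,-0.001,0.001,0.015,0.3],[0,0,-0.4,-0.001,0.001,0.03,0.3],[0,0,-0.4,-0.001,0.001,0.045,0.3],[0,0,-0.4,-0.001,0.001,0.055,0.3],[0,0,-0.4,-0.001,0.001,0.057,0.3],[0,0,-0.4,-0.001,0.001,0.057,0.3],[0,0,-0.4,-0.001,0.001,0.057,0.3]]"; python3 go.py 0.24 0.0287|tail -2; python3 -m pendant "[[0,0,0,0,0,0.001,0.3],[0,0,0,0,0,0.0015,0.3],[0,0,0,0,0,0.0015,0.3]]"; python3 go.py 0.24 0.0287|tail -2
```

```text
time: 14.6
ee_pos: [0.4172, -0.2589, 0.1126]
orientation: [-180.0, -9.0, -92.4]
contact_force: [4.5, 0.4, -7.2]
gripper_width: 0.055
grasp_force: 69.6
t 14.6 turn [-0.05 -0.02  0.06] shift [-0.0005  0.0006  0.0047] dist 0.005 deg 0.1 F [ 4.53  0.38 -7.2 ] M [ 0.21 -1.18 -0.03] w 0.055
[-180.     -9.    -92.43] [ 0.4166 -0.259   0.1079]
time: 14.85
ee_pos: [0.4172, -0.2591, 0.1114]
orientation: [-179.9, -9.1, -92.3]
contact_force: [5.3, -0.1, -2.3]
gripper_width: 0.0551
grasp_force: 70.2
t 14.85 turn [-0.08 -0.06  0.1 ] shift [-0.0006  0.0006  0.0035] dist 0.004 deg 0.1 F [ 5.3  -0.08 -2.33] M [ 0.21 -1.18  0.06] w 0.0551
[-180.     -9.    -92.43] [ 0.4166 -0.259   0.1079]
```

The case is touching the -x guide lightly (5 N), so I'll shift it about 2 mm towards +x.

```bash
python3 -m pendant "[[0,0,0,0,-0.001,-0.001,0.3],[0,0,0,0,-0.002,-0.001,0.3],[0,0,0,0,-0.002,-0.001,0.3],[0,0,0,0,-0.002,-0.001,0.3]]"; python3 -m pendant "[[0,0,0,0,0,0.001,0.3],[0,0,0,0,0,0.002,0.3],[0,0,0,0,0,0.002,0.3]]"; python3 go.py 0.24 0.0287|tail -2
```

```text
time: 15.18
ee_pos: [0.418, -0.2584, 0.1115]
orientation: [179.9, -9.0, -92.3]
contact_force: [0.4, -0.0, -4.9]
gripper_width: 0.055
grasp_force: 69.9
time: 15.43
ee_pos: [0.4183, -0.259, 0.1095]
orientation: [179.9, -9.0, -92.3]
contact_force: [0.3, -0.1, -3.5]
gripper_width: 0.0547
grasp_force: 70.0
t 15.43 turn [ 0.04 -0.01  0.12] shift [-0.0001  0.0017  0.0016] dist 0.002 deg 0.1 F [ 0.3  -0.09 -3.45] M [ 0.24  0.05 -0.03] w 0.0547
[-180.     -9.    -92.43] [ 0.4166 -0.259   0.1079]
```

```bash
python3 -m pendant "[[0,0,0,0,-0.0015,0,0.3],[0,0,0,0,-0.0015,0.0005,0.3],[0,0,0,0,-0.0015,0.001,0.3],[0,0,0,0,-0.0015,0.001,0.3]]"; python3 -m pendant "[[0,0,0,0,0,0.0005,0.3],[0,0,0,0,0,0.001,0.3],[0,0,0,0,0,0.001,0.3]]"; python3 go.py 0.24 0.0287|tail -2
```

```text
time: 15.77
ee_pos: [0.4202, -0.2595, 0.1093]
orientation: [-180.0, -9.1, -92.3]
contact_force: [-1.6, 1.5, 2.2]
gripper_width: 0.0547
grasp_force: 70.7
time: 16.02
ee_pos: [0.4202, -0.2598, 0.1093]
orientation: [-179.9, -9.1, -92.3]
contact_force: [-5.2, 3.3, 14.9]
gripper_width: 0.0549
grasp_force: 72.3
t 16.02 turn [-0.07 -0.13  0.11] shift [-0.0008  0.0037  0.0013] dist 0.004 deg 0.2 F [-5.2   3.34 14.87] M [ 0.38  0.93 -0.18] w 0.0549
[-180.     -9.    -92.43] [ 0.4166 -0.259   0.1079]
```

It's resting on the rollers. I'll ease up 1 mm, move back 1 mm towards the centre, then let go.

```bash
python3 -m pendant "[[0,0,0,0,0.0005,-0.001,0.3],[0,0,0,0,0.0015,-0.001,0.3],[0,0,0,0,0.0015,-0.001,0.3],[0,0,0,0,0.0015,-0.0008,0.3]]"; python3 go.py 0.24 0.0287|tail -2
```

```text
time: 16.35
ee_pos: [0.4192, -0.2595, 0.1092]
orientation: [-179.9, -9.1, -92.3]
contact_force: [0.7, 2.7, 10.4]
gripper_width: 0.0551
grasp_force: 71.6
t 16.35 turn [-0.09 -0.06  0.12] shift [-0.0006  0.0027  0.0013] dist 0.003 deg 0.2 F [ 0.7   2.72 10.38] M [ 0.32 -0.39  0.12] w 0.0551
[-180.     -9.    -92.43] [ 0.4166 -0.259   0.1079]
```

```bash
python3 -m pendant "[[0,0,0,0,0,-0.001,0.3],[0,0,0,0,0,-0.001,0.3]]"; python3 -m pendant "[[0,0,0,0,0,0,0.9],[0,0,0,0,0,0,0.9],[0,0,0,0,0,0,0.9],[0,0,0,0,0,0,0.9],[0,0,0,0,0,0,0.9],[0,0,0,0,0,0,0.9]]";  python3 -m pendant "[[0,0,0,0,0,0,0.9],[0,0,0,0,0,0,0.9],[0,0,0,0,0,0,0.9],[0,0,0,0,0,0,0.9],[0,0,0,0,0,0,0.9],[0,0,0,0,0,0,0.9]]"; python3 - <<'E'
from h import *
im=read_camera("scene"); cv2.imwrite("pics/scene2.png",cv2.resize(im[120:280,130:340],None,fx=3.7,fy=3.7,interpolation=cv2.INTER_CUBIC))
E
```

```text
time: 16.52
ee_pos: [0.4183, -0.2589, 0.1093]
orientation: [179.9, -9.0, -92.3]
contact_force: [-0.5, 1.4, 0.9]
gripper_width: 0.0548
grasp_force: 70.6
time: 17.02
ee_pos: [0.4185, -0.2591, 0.1096]
orientation: [180.0, -9.0, -92.3]
contact_force: [0.4, 0.2, -0.2]
gripper_width: 0.0771
grasp_force: 0.0
time: 17.52
ee_pos: [0.4185, -0.2591, 0.1096]
orientation: [180.0, -9.0, -92.3]
contact_force: [-0.4, -0.3, -0.1]
gripper_width: 0.0767
grasp_force: 0.0
```

View pics/scene2.png

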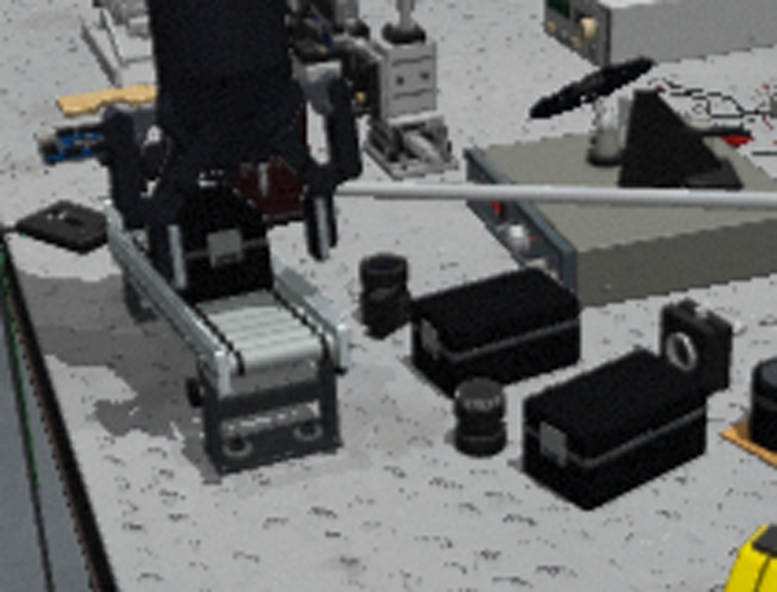

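The case has left the fingers and is rolling down the lane; its end face is near full-image pixel (191,187). I'll retract and look again.

```bash
python3 -m pendant "[[0,0,0,0,0,-0.03,0.9],[0,0,0,0,0,-0.07,0.9],[0,0,0,0,0,-0.11,0.9],[0,0,0,0.04,0,-0.13,0.9],[0,0,0,0.08,0,-0.14,0.9],[0,0,0,0.12,0,-0.14,0.9],[0,0,0,0.15,0,-0.14,0.9],[0,0,0,0.15,0,-0.14,0.9]]"; python3 -m pendant "[[0,0,0,0,0,0,0.9],[0,0,0,0,0,0,0.9]]"; python3 - <<'E'
from h import *
im=read_camera("scene"); a=cv2.resize(im[120:280,130:340],(395,301)); t=read_camera("top"); b=cv2.resize(t[130:300,140:380],(395,280))
im2=np.zeros((590,800,3),np.uint8); im2[:301,:395]=a; cv2.imwrite("pics/top3full.png",t)
big=cv2.resize(t[130:300,140:380],(792,561),interpolation=cv2.INTER_CUBIC); cv2.imwrite("pics/top3.png",big)
E
sed 's/top0.png").max/top3full.png").max/; s/,(341,244)//' fit.py | sed '/lane.png/d' > fit3.py; python3 fit3.py
```

```text
time: 18.23
ee_pos: [0.4133, -0.3903, 0.2717]
orientation: [-180.0, -9.1, -92.5]
contact_force: [-1.5, 1.2, -1.6]
gripper_width: 0.0768
grasp_force: 0.0
time: 18.4
ee_pos: [0.4132, -0.3849, 0.2709]
orientation: [179.9, -9.0, -92.3]
contact_force: [-0.1, -0.0, 0.2]
gripper_width: 0.0768
grasp_force: 0.0
[ 0.57774198 -0.24267601] 3.802346684918206 201.61041666666665 scene [[262.13025549 218.47802809]]
[ 0.59348045 -0.37697397] 6.669235049533164 483.45 scene [[296.70240892 243.70873819]]
[array([ 0.67261362, -0.31745161,  0.05      ]), array([ 0.52650519, -0.32175731,  0.037     ]), array([ 0.54419988, -0.15877122,  0.04      ])]
```

View pics/top3.png

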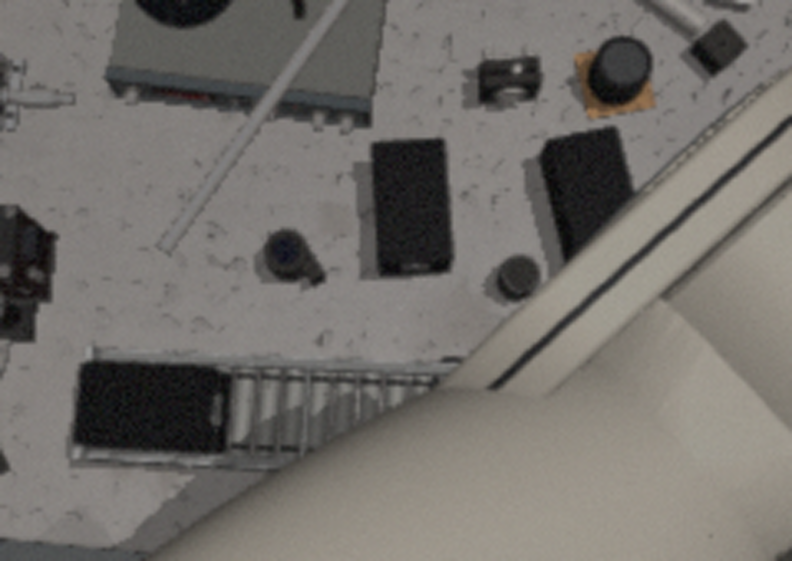

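The loaded case is against the end stop (full-image pixels about (163–208, 240–266)). Both empty cases and the bystanders are where they were, and the robot is clear of everything.

```bash
python3 -c "
from station import *
print(close_job())"
```

```text
the job is handed in; nothing more can be done
None
```

The one loaded case (about 0.55 kg) rolled down the lane to the end stop; I lifted the two empty cases only to weigh them and set them back (one measured about 4 mm off its spot, the other partly hidden in the last view), then handed the job in at about 18.5 s.

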